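# Take the bore size with a telescoping gauge

## Robot

A 7-joint arm with a two-finger parallel gripper is mounted at the origin on a cart in front of the work surface, level with it; the furniture and walls round the work are solid. World frame = base frame: x ahead of the robot, y to its left, z up, the work surface at z = 0. Lengths are in m, angles in rad, forces in N, time in s.
With the tool pointing down it reaches from about 0.425 to 0.825 m from the base axis. Payload 3.6 kg.
Tool frame: the origin (TCP) lies on the centre line of the jaws, within the pads' length; the fingertips stand 11 mm ahead of it and the grasp point (between the pads) lies 8 mm behind it; z points along the fingers, y is the line along which they close (so a half turn about z gives the same grasp; the last joint's range is limited). The gripper opens to 93 mm and grips with 3 to 60 N. Pads are 15 mm wide; open, the fingers measure 128 mm over their backs; the gripper's body (75 mm by 188 mm) begins 65 mm behind the grasp point.
Start: joints at [-1.222, 0.615, -0.013, 1.423, 0.008, 1.103, -0.04], TCP at [0.238, 0.605, 0.197] pointing down, gripper open.
Joint ranges: [-3.12, 3.12], [-0.3, 2.06], [-1.34, 1.32], [0.26, 2.42], [-1.36, 4.5], [0.01, 1.98], [-2.84, 2.84]. Speed limits (rad/s): [2.79, 2.79, 3.14, 3.14, 3.14, 3.14, 3.14].

## Interface

Orientations are given as a unit quaternion [x, y, z, w].
In Python, from bench import env, cams, order gives the robot as it stands.
- The arm moves only by the shell command python3 -m creep 'ROWS' [FORCE]. ROWS is JSON, a list of rows, each a list of 7 numbers: the shift along the tool's x, y, z in cm, then the turn, a rotation vector about the tool's x, y, z in rad, then the opening, from -1 (shut) to 1 (fully open). In form: [[tx, ty, tz, rx, ry, rz, gripper], ...]. A call has 1 to 8 rows; each row is the pose to reach, as a shift and turn from the pose commanded when the call began, along the tool's axes at that moment; what a row does not reach only later rows make up. A row lasts 1/10 s, in which the tool goes at most 50 mm and 8.59 degrees, less where a joint would pass 70% of its speed; a pose out of reach is approached as far as the arm can. A call with a gripper value outside its range is refused whole. The fingers move at their own pace and stop on an object; FORCE is the grip in N (left out, the last holds). Time passes only in rows, so rows that repeat a pose let the fingers close. It gives the time, the measured TCP pose, the force, the opening and the grip force at its end, in the units of the state.
- env.read_state(): the state, without advancing time (a new reading comes with each control period).
- cams.snapshot(name): name is "scene" or "top"; returns (picture, depth): 420x560x3 uint8, red, green, blue; 420x560 float32, m along the optical axis (not along the pixel's ray), 0 where there is no reading.
- cams.get_calibration(name): a dict with "intrinsics" (3x3 intrinsics, pixels), "k1" (the pictures are not rectified: a ray, as slopes to the right and down, at radius r is drawn at 1 + k1 r^2 times it, then the intrinsics apply), "view" (4x4, takes a point from world to camera coordinates). Camera axes: x right, y down, z forward; pixel columns grow to the right and rows downward; lengths in m; the calibration is good to about 2 mm. A picture is of the moment at which its call begins. get_calibration takes no time and is no camera call.
- order.sign_off(): hands the job in; it is judged then, once.
The state is a dict: "t": time; "joint_positions": joint angles; "qvel": joint speeds; "joint_torque": joint torques, N m; "tcp_pos": TCP position; "tcp_rot": TCP orientation; "wrist_force": force on the tool from outside, world axes, zero at the start; "ft_torque": the same for the moment, N m; "width": finger opening in m; "gripper_force": force on a finger pad.
Only numpy, scipy, OpenCV 4.12 (cv2) and the standard library are available. Lean on these libraries where they do the work, as an engineer would, in place of code of your own. Each camera call takes 0.05 s, during which the arm holds its last target. There are 200 camera calls.

## Task

Gauge the square bore in the housing with the telescoping gauge: lift the gauge from its rest, feel it gently into the bore until its flange sits fully down, then open the lock so that the plungers spring out against the walls, and lock it again there. Draw the locked gauge out and hang it back upright in its rest, flange fully down, still locked at the bore's size; force nothing against the housing, and leave the dish and the loupe where they are.

Things in the scene. Friction and masses are not known exactly. Their poses are not given: they have to be found in the camera images.
- gauge_flange (a point): Loose upright steel telescoping gauge, 0.38 kg. Point on its axis at the underside of its square flange 60x60x6 mm (sides along its x, y; z up). Below hangs a square barrel 30x30, 44 mm long; its lowest 12 mm taper to a 14x14 foot. Above the flange: ribbed handle 24x24, 24 mm high, then the lock knob, its top 62 mm above this point. Starts hanging in the rest by its flange.
- knob_grip (a point): Centre of the wing of the lock knob on top of the gauge, 48 mm above the flange's underside, on the gauge's axis. The wing is an upright bar 14 mm thick (its own x) , 34 mm long (its own y), 28 mm high (14 mm above and below this point); the axes turn with the knob. It is firm enough to carry the whole gauge by it.
- lock (a joint): Angle of the lock knob, rad: 0 = locked (stop; start), grows anticlockwise seen from above to 1.2 = fully open (stop). Takes about 0.08 Nm (0.14 to close fully) and stays where left. The plungers are free above 0.8 and firmly clamped below 0.2. At 0 the wing's long side lies along the gauge's y.
- plunger_a_tip (a point): Outer end of the brass plunger on the +x side of the gauge's barrel, 20 mm below the flange's underside. When the lock is open a spring of about 1.5 N drives it outwards.
- plunger_b_tip (a point): Outer end of the opposite plunger (-x side), same height and spring. The two tips are 29 mm apart drawn in (start, inside the barrel), 43 mm fully out, and about 34 mm apart when they rest on the walls of the bore.
- housing: Fixed dark steel base plate 98x98x12 mm, four bolt heads at its corners; origin under its centre. Clamped on it is an aluminium bushing 62x62 mm, 48 mm high, sides parallel to the base's x, y, with a square bore 34x34 mm right down to the plate and a 3 mm chamfer round its mouth (top 60 mm above the bench).
- housing_mid (a point): Point over the middle of the base plate at the height of the bushing's top, 60 mm above the bench; axes as the housing's. The bushing is clamped immovably but NOT in the middle: the bore's axis lies 5 to 13 mm from this point (at most 9 mm along x and 9 mm along y), its side unknown: find it by feel or sight.
- rest_top (a point): The fixed rest: a black square sleeve 68x68 mm on a 90x90 mm foot, with a square opening 44x44 mm. This point is the centre of the opening at the top edge, 52 mm above the bench; x and y along the sides. Beware: right of the work (y -0.25 to -0.03 m, x 0.2 to 0.55 m) stands a fixed microscope 0.51 m high; pass over or round it.
- screw_dish: Loose round tin dish of screws, 71 mm across, 16 mm high, a bystander; origin under its centre.
- loupe: Loose black eye loupe, 33 mm across, 33 mm high, a bystander; origin under its centre.

How it is judged:
On the way, in this order (a step that is already met when the one before it is completed fails the run):
1. the gauge sits in the bore, flange down on the bushing (within 3 mm), still locked with its plungers in (z of gauge_flange in the frame of housing_mid below 0.003 m and horizontal distance between gauge_flange and housing_mid below 0.018 m and value of joint lock below 0.3 rad and distance between plunger_a_tip and plunger_b_tip below 0.031 m), for 0.2 s.
2. still down in the bore, the lock is opened and the plungers stand out against the walls (z of gauge_flange in the frame of housing_mid below 0.005 m and horizontal distance between gauge_flange and housing_mid below 0.018 m and value of joint lock above 0.6 rad and distance between plunger_a_tip and plunger_b_tip above 0.0325 m), for 0.2 s.
3. still down in the bore, it is locked again at the bore's size (z of gauge_flange in the frame of housing_mid below 0.005 m and horizontal distance between gauge_flange and housing_mid below 0.018 m and value of joint lock below 0.2 rad and distance between plunger_a_tip and plunger_b_tip above 0.0325 m), for 0.2 s.
At the end, for the whole second after the job is handed in: The gauge hangs upright in its rest (axis within 12 mm of the opening's centre, flange within 3 mm of the top, tilt under 0.08 rad), at rest, its lock below 0.2 rad and the plunger tips 32.5 to 35.5 mm apart, as the bore set them (horizontal distance between gauge_flange and rest_top below 0.012 m and z of gauge_flange in the frame of rest_top below 0.003 m and angle between gauge_flange's own z axis and vertical below 0.08 rad and value of joint lock below 0.2 rad and distance between plunger_a_tip and plunger_b_tip between 0.0325 and 0.0355 m and linear speed of gauge below 0.02 m/s); the robot touches nothing.
It fails at once if the gauge is pressed against the housing with over 12 N on its way in or out (flange more than 6 mm above the bushing) (contact force between gauge and housing above 12 N and z of gauge_flange in the frame of housing_mid above 0.006 m).
It fails at once if the gauge is forced against the housing (over 30 N) (contact force between gauge and housing above 30 N).
It fails at once if the dish of screws is shifted more than 20 mm (distance of screw_dish from where it was at the start of the episode above 0.02 m).
It fails at once if the loupe is shifted more than 20 mm (distance of loupe from where it was at the start of the episode above 0.02 m).
It also fails if it takes over 72 s, if anything falls off the work surface, if the arm or the gripper's body presses on something with over 40 N, if the wrist force passes 120 N, or if a joint passes its speed limit or range.

## Working session

There is one attempt and no reset: what is moved stays moved. The work goes in short steps, Python scripts to look and compute and a shell command to move; the robot and the scene stay as the last step left them, time stands still between calls to the robot, and variables do not carry over. Pictures are saved under pics/ and viewed, at most 10 in all, crops included, and the job is handed in when it is done.

```bash
ls; mkdir -p pics
cat > h.py <<'E'
import numpy as np,cv2
from bench import env,cams,order
def ray(name,uv):
    c=cams.get_calibration(name);K=np.array(c["intrinsics"]);V=np.array(c["view"]);k=c["k1"]
    uv=np.atleast_2d(uv).astype(float)
    p=cv2.undistortPoints(uv.reshape(-1,1,2),K,np.array([k,0,0,0.]),None).reshape(-1,2)
    d=np.c_[p,np.ones(len(p))]@V[:3,:3]
    return -V[:3,:3].T@V[:3,3],d
def onz(name,uv,z):
    o,d=ray(name,uv);return o+d*((z-o[2])/d[:,2])[:,None]
def cloud(name,dep):
    h,w=dep.shape;u,v=np.meshgrid(np.arange(w),np.arange(h))
    o,d=ray(name,np.c_[u.ravel(),v.ravel()])
    return (o+d*dep.ravel()[:,None]).reshape(h,w,3)
E
python3 - <<'E'
from h import *
for n in("scene","top"):
    c=cams.get_calibration(n);print(n,c["k1"],ray(n,[[280,210]]))
    p,d=cams.snapshot(n);cv2.imwrite(f"pics/{n}0.png",p[:,:,::-1]);np.save(n+"0.npy",d)
print(env.read_state())
E
```

```text
pics
scene -0.050881471386015203 (array([ 0.00403861, -0.2410189 ,  0.71237564]), array([[ 0.51437351,  0.48121215, -0.70998251]]))
top -0.1432944552982329 (array([0.33248242, 0.18833512, 0.94476197]), array([[ 0.15184702, -0.02008272, -0.98846163]]))
{'t': 0.1, 'joint_positions': array([-1.2225067 ,  0.61580836, -0.01260101,  1.42469524,  0.00811621,
        1.10339173, -0.04042935]), 'qvel': array([-7.47558229e-04, -2.45410369e-03,  6.36163012e-04, -3.09469196e-03,
        1.15943636e-05,  1.86331099e-03, -9.57219461e-04]), 'joint_torque': array([ 7.48921520e-04, -4.60042763e+01,  2.09842245e-01, -1.66245407e+01,
       -6.12325477e-02,  1.68857857e-02,  8.05166383e-05]), 'tcp_pos': array([0.23768111, 0.60419111, 0.19592068]), 'tcp_rot': array([ 1.86284873e-01,  9.82495129e-01, -1.11076018e-03, -1.85159810e-04]), 'wrist_force': array([ 0.10969682, -0.40750601, -0.75807798]), 'ft_torque': array([0.02667726, 0.02872707, 0.00802515]), 'gripper_force': 0.0, 'width': 0.09293802113823513}
```

View pics/scene0.png

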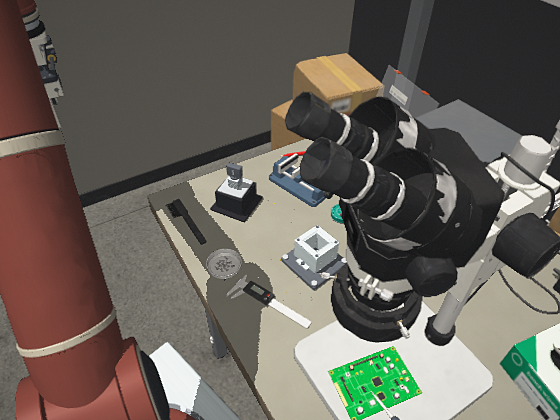

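View pics/top0.png

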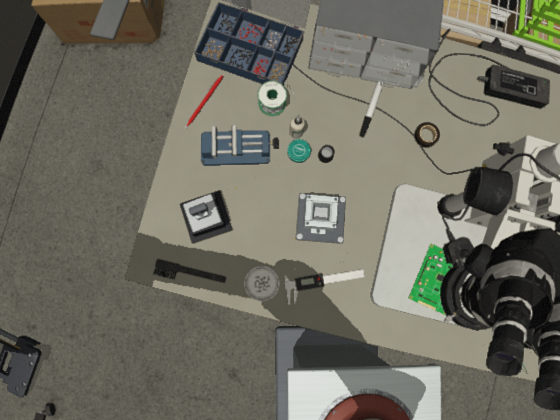

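The scene view shows the gauge in its rest at (236,190) and the housing at (315,252). In the top view the rest is at (206,215), the housing at (322,216), the dish at (262,283) and the loupe probably at (326,153). I'll measure next.

Run:
```python
from h import *
im=cv2.imread("pics/top0.png");d=np.load("top0.npy");P=cloud("top",d);Z=P[:,:,2]
def box(lo,hi,u0,u1,v0,v1,name):
    m=np.zeros(Z.shape,np.uint8);m[v0:v1,u0:u1]=((Z>lo)&(Z<hi))[v0:v1,u0:u1]
    n,l,s,c=cv2.connectedComponentsWithStats(m);
    if n<2: print(name,'none');return
    i=1+s[1:,4].argmax();q=P[l==i]
    r=cv2.minAreaRect((q[:,:2]*1000).astype(np.float32));print(name,s[i,4],"z",np.median(q[:,2]).round(4),"c",np.round(r[0],1),"size",np.round(r[1],1),"ang",round(r[2],1))
box(.053,.067,290,355,185,250,"bushing top")
box(.005,.02,285,360,180,255,"base")
box(.002,.1,285,360,180,255,"housing all")
box(.053,.065,170,245,180,250,"flange")
box(.044,.065,170,245,180,250,"flange+sleeve")
box(.004,.3,170,245,180,250,"rest all")
box(.1,.13,170,245,180,250,"knob")
box(.075,.13,170,245,180,250,"knob+handle")
box(.02,.05,310,340,140,165,"loupe")
box(.005,.03,235,285,260,305,"dish")
a=im[175:260,160:370];cv2.imwrite("pics/c1.png",cv2.resize(a,None,fx=3.8,fy=3.8,interpolation=cv2.INTER_CUBIC))
```

```text
bushing top 717 z 0.06 c [466.1  90. ] size [62.3 62.6] ang 84.8
base 1098 z 0.0125 c [459.2  85.5] size [98.8 98.5] ang 84.9
housing all 2266 z 0.0151 c [458.3  84.8] size [108. 105.] ang 85.2
flange 696 z 0.0577 c [464.  324.9] size [66.7 65.8] ang 18.6
flange+sleeve 910 z 0.0571 c [464.5 325.3] size [68.9 67.2] ang 18.8
rest all 1727 z 0.0551 c [465.6 325.6] size [92.9 89. ] ang 18.7
knob 155 z 0.1136 c [465.  324.1] size [14.2 33.7] ang 20.6
knob+handle 231 z 0.1123 c [462.4 323. ] size [19.7 33.9] ang 20.6
loupe 172 z 0.0307 c [595.7  72. ] size [27.4 30.1] ang 88.3
dish 232 z 0.0138 c [326.2 209.5] size [69.  68.6] ang 89.6
```

View pics/c1.png

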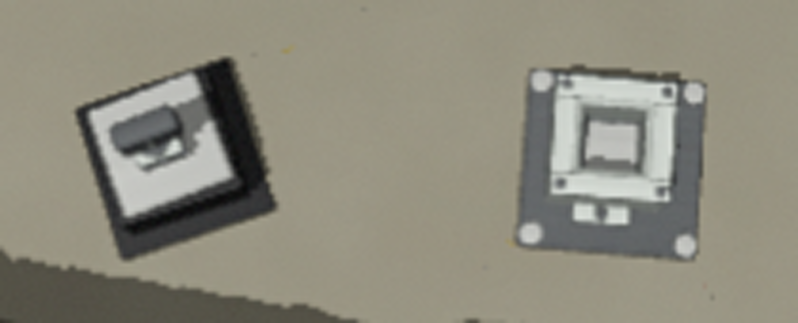

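The crop shows the gauge wing at crop (147,130), its long side going right and slightly up, and the bore at crop (613,142). The bushing is offset up and left on its base, which agrees with the depth fit. Estimates:
- Rest (0.4645, 0.325), turned 18.7°
- Bore (0.466, 0.090), turned -5°

```bash
cat >> h.py <<'E'
from scipy.spatial.transform import Rotation as R
def st():
    s=env.read_state();r=R.from_quat(s["tcp_rot"]).as_matrix()
    print("t",round(s["t"],2),"tcp",(s["tcp_pos"]*1000).round(1),"yaw",np.degrees(np.arctan2(r[1,1],r[0,1])).round(2),"tilt x,y",r[:2,2].round(4),"F",s["wrist_force"].round(1),"T",s["ft_torque"].round(2),"w",round(s["width"]*1000,1),"q",s["joint_positions"].round(2))
    return s,r
def go(x,y,z,yaw):
    "mm, deg (direction of tool y): print shift cm and rotvec in tool frame"
    s,r=st();a=np.radians(yaw);Y=np.array([np.cos(a),np.sin(a),0]);D=np.array([0,0,-1.]);T=np.c_[np.cross(Y,D),Y,D]
    print("shift",(r.T@(np.array([x,y,z])/10-s["tcp_pos"]*100)).round(2),"rot",R.from_matrix(r.T@T).as_rotvec().round(3))
E
python3 -c "
from h import *
go(465,324.5,200,18.7)"
```

```text
t 0.1 tcp [237.7 604.2 195.9] yaw 68.53 tilt x,y [-0.0008 -0.0021] F [ 0.1 -0.4 -0.8] T [0.03 0.03 0.01] w 92.9 q [-1.22  0.62 -0.01  1.42  0.01  1.1  -0.04]
shift [-31.39 -17.71  -0.37] rot [-0.002  0.001  0.87 ]
```

```bash
python3 -m creep '[[-4,-2.2,0,0,0,0.12,1],[-8,-4.5,-0.2,0,0,0.25,1],[-12,-6.8,-0.3,0,0,0.38,1],[-16,-9,-0.4,0,0,0.5,1],[-20,-11.3,-0.4,0,0,0.63,1],[-24,-13.5,-0.4,0,0,0.75,1],[-28,-15.8,-0.4,0,0,0.87,1],[-31.4,-17.7,-0.4,0,0,0.87,1]]' 30; python3 -m creep '[[0,0,0,0,0,0,1],[0,0,0,0,0,0,1]]'; python3 -c "
from h import *
go(465,324.5,120,18.7)"
```

```text
t: 0.9
tcp_pos: [0.4666, 0.3225, 0.2007]
tcp_rot: [0.585, 0.811, -0.001, 0.0]
wrist_force: [0.5, -0.1, 0.3]
width: 0.093
gripper_force: 0.0
t: 1.1
tcp_pos: [0.4656, 0.3243, 0.2006]
tcp_rot: [0.584, 0.812, -0.0, -0.0]
wrist_force: [-0.2, 0.8, 0.2]
width: 0.0926
gripper_force: 0.0
t 1.1 tcp [465.6 324.3 200.6] yaw 18.54 tilt x,y [-0.0009 -0.0003] F [-0.2  0.8  0.2] T [-0.    0.03 -0.01] w 92.6 q [-0.8   0.49  0.24  1.67 -0.13  1.   -0.19]
shift [ 0.04 -0.04  8.06] rot [-0.001  0.    -0.003]
```

```bash
python3 -m creep '[[0,0,4,0,0,0,1],[0,0,7,0,0,0,0.5],[0,0,9,0,0,0,0],[0,0,10.3,0,0,0,-0.3],[0,0,10.3,0,0,0,-0.5]]' 30; python3 -m creep '[[0,0,0,0,0,0,-1],[0,0,0,0,0,0,-1],[0,0,0,0,0,0,-1],[0,0,0,0,0,0,-1],[0,0,0,0,0,0,-1]]'
python3 - <<'E'
from h import *
st()
p,d=cams.snapshot("scene");cv2.imwrite("pics/s1.png",cv2.resize(p[130:250,170:330,::-1],None,fx=4,fy=4))
E
```

```text
t: 1.6
tcp_pos: [0.4631, 0.326, 0.0961]
tcp_rot: [0.582, 0.813, -0.002, -0.001]
wrist_force: [-0.4, -0.9, 0.3]
width: 0.0654
gripper_force: 0.0
t: 2.1
tcp_pos: [0.4656, 0.3253, 0.0984]
tcp_rot: [0.583, 0.812, 0.0, 0.0]
wrist_force: [0.4, 0.3, -0.3]
width: 0.0253
gripper_force: 0.0
t 2.1 tcp [465.6 325.3  98.4] yaw 18.67 tilt x,y [0.0006 0.0006] F [ 0.4  0.3 -0.3] T [-0.07  0.08 -0.03] w 25.3 q [-0.78  0.61  0.21  1.79 -0.17  0.76 -0.16]
```

View pics/s1.png

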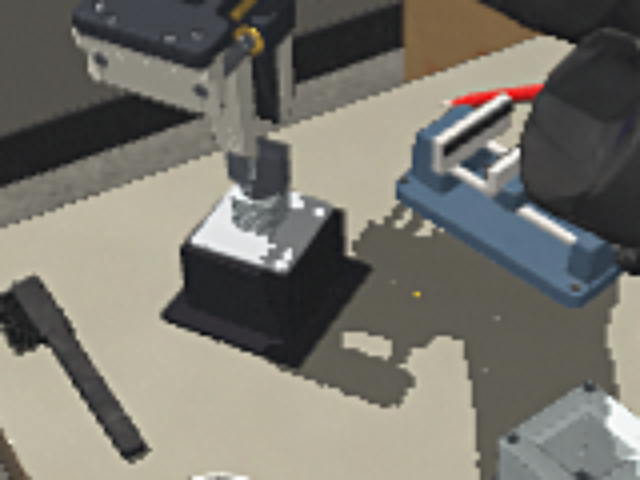

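The view shows the fingers (crop 260,160) around the wing, just above the handle, with 25 mm still to close. I'll finish closing.

```bash
python3 -m creep '[[0,0,0,0,0,0,-1],[0,0,0,0,0,0,-1],[0,0,0,0,0,0,-1],[0,0,0,0,0,0,-1]]' 35; python3 -c "
from h import *
st()"
```

```text
t: 2.55
tcp_pos: [0.4653, 0.3252, 0.0979]
tcp_rot: [0.583, 0.812, -0.0, -0.0]
wrist_force: [0.1, 0.2, 0.7]
width: 0.0003
gripper_force: 0.0
t 2.55 tcp [465.3 325.2  97.9] yaw 18.68 tilt x,y [-0.0002 -0.0001] F [0.1 0.2 0.7] T [-0.03  0.06  0.02] w 0.3 q [-0.78  0.61  0.21  1.79 -0.17  0.76 -0.16]
```

Run:
```python
from h import *
p,d=cams.snapshot("scene");p2,d2=cams.snapshot("top")
a=cv2.resize(p[130:230,180:290,::-1],(440,400));b=cv2.resize(p2[170:250,160:248,::-1],(440,400))
cv2.imwrite("pics/s2.png",np.hstack([a[:,:400],b[:,:400]]))
for n,dd,(u0,u1,v0,v1) in (("scene",d,(180,290,130,230)),("top",d2,(160,250,170,260))):
    P=cloud(n,dd)[v0:v1,u0:u1].reshape(-1,3)
    m=(P[:,2]>.053)&(P[:,2]<.064)&(abs(P[:,0]-.465)<.05)&(abs(P[:,1]-.325)<.05)
    q=P[m];print(n,m.sum(),np.round(cv2.minAreaRect((q[:,:2]*1000).astype(np.float32))[0],1))
print(onz("top",[[206,215]],.06))
```

```text
scene 393 [464.  326.4]
top 121 [471.6 299.9]
[[0.45958419 0.31595777 0.06      ]]
```

View pics/s2.png

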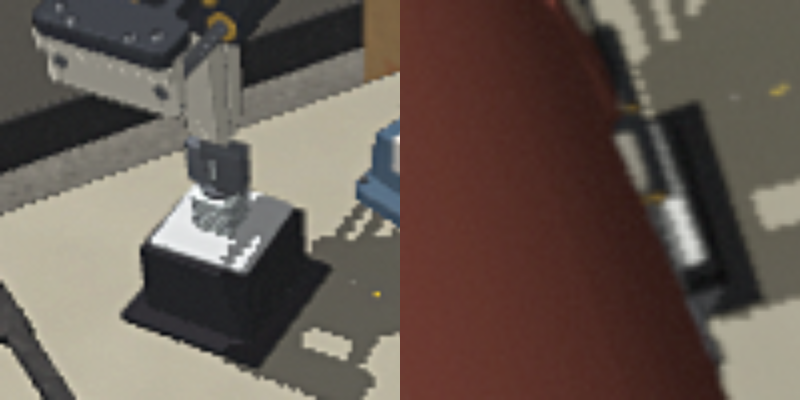

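The left half shows that the dark block at crop (218,165), with a white tick, is the knob itself. The pale fingers end at about crop (215,138), either above or behind it. I'll check the depth there.

Run:
```python
from h import *
p,d=cams.snapshot("scene");P=cloud("scene",d)*1000
for v in range(150,192,3):
    print(v,[(u,tuple(P[v,u].round().astype(int)),tuple(p[v,u])) for u in (229,234,239)])
```

```text
150 [(229, (np.int64(449), np.int64(319), np.int64(168)), (np.uint8(139), np.uint8(137), np.uint8(127))), (234, (np.int64(459), np.int64(316), np.int64(164)), (np.uint8(119), np.uint8(117), np.uint8(108))), (239, (np.int64(477), np.int64(321), np.int64(152)), (np.uint8(121), np.uint8(119), np.uint8(110)))]
153 [(229, (np.int64(448), np.int64(319), np.int64(161)), (np.uint8(140), np.uint8(138), np.uint8(127))), (234, (np.int64(457), np.int64(314), np.int64(159)), (np.uint8(120), np.uint8(118), np.uint8(109))), (239, (np.int64(476), np.int64(320), np.int64(145)), (np.uint8(119), np.uint8(117), np.uint8(108)))]
156 [(229, (np.int64(449), np.int64(321), np.int64(151)), (np.uint8(141), np.uint8(138), np.uint8(129))), (234, (np.int64(457), np.int64(315), np.int64(150)), (np.uint8(120), np.uint8(120), np.uint8(109))), (239, (np.int64(475), np.int64(320), np.int64(137)), (np.uint8(117), np.uint8(115), np.uint8(106)))]
159 [(229, (np.int64(449), np.int64(322), np.int64(143)), (np.uint8(138), np.uint8(136), np.uint8(127))), (234, (np.int64(457), np.int64(315), np.int64(143)), (np.uint8(117), n
[... 2450 characters left out ...]
 (np.int64(465), np.int64(314), np.int64(72)), (np.uint8(94), np.uint8(97), np.uint8(98)))]
186 [(229, (np.int64(451), np.int64(331), np.int64(61)), (np.uint8(115), np.uint8(120), np.uint8(118))), (234, (np.int64(455), np.int64(319), np.int64(66)), (np.uint8(114), np.uint8(121), np.uint8(121))), (239, (np.int64(465), np.int64(315), np.int64(62)), (np.uint8(97), np.uint8(101), np.uint8(101)))]
189 [(229, (np.int64(446), np.int64(326), np.int64(59)), (np.uint8(226), np.uint8(227), np.uint8(229))), (234, (np.int64(456), np.int64(321), np.int64(56)), (np.uint8(233), np.uint8(235), np.uint8(236))), (239, (np.int64(462), np.int64(312), np.int64(57)), (np.uint8(117), np.uint8(120), np.uint8(121)))]
```

Run:
```python
from h import *
p,d=cams.snapshot("scene");P=cloud("scene",d)*1000
for u in (226,228,230,232,236,238,240,242):
    print(u,[(v,*P[v,u].round().astype(int).tolist(),int(p[v,u].mean())) for v in list(range(130,159,7))+list(range(160,170))])
s,r=st();o=env.read_state()
```

```text
226 [(130, 420, 287, 246, 41), (137, 405, 269, 248, 61), (144, 414, 282, 221, 74), (151, 447, 326, 162, 129), (158, 449, 331, 141, 143), (160, 447, 329, 138, 78), (161, 446, 328, 136, 70), (162, 1126, 1205, -758, 116), (163, 1123, 1201, -761, 120), (164, 1119, 1196, -763, 122), (165, 454, 339, 114, 89), (166, 454, 340, 111, 48), (167, 455, 341, 107, 118), (168, 532, 442, 0, 120), (169, 527, 435, 3, 115)]
228 [(130, 427, 289, 242, 35), (137, 441, 308, 210, 35), (144, 418, 281, 219, 69), (151, 448, 321, 164, 135), (158, 450, 326, 143, 134), (160, 448, 324, 140, 139), (161, 448, 323, 138, 135), (162, 448, 324, 134, 137), (163, 449, 325, 131, 138), (164, 459, 338, 115, 125), (165, 457, 337, 114, 124), (166, 455, 335, 113, 115), (167, 456, 336, 110, 75), (168, 455, 335, 108, 75), (169, 455, 336, 104, 74)]
230 [(130, 434, 292, 237, 57), (137, 443, 305, 210, 38), (144, 422, 281, 217, 64), (151, 450, 317, 166, 135), (158, 450, 319, 147, 134), (160, 450, 320, 141, 134), (161, 451, 321, 137, 133), (162, 450, 320, 136, 154), (163, 451, 321, 132, 142), (164, 450, 321, 130, 143), (165, 460, 334, 
[... 1592 characters left out ...]
 186), (165, 474, 317, 115, 129), (166, 474, 317, 113, 61), (167, 470, 312, 115, 60), (168, 469, 312, 113, 60), (169, 468, 311, 111, 53)]
242 [(130, 459, 287, 227, 40), (137, 458, 287, 212, 32), (144, 1252, 1214, -712, 35), (151, 1245, 1209, -753, 68), (158, 1215, 1177, -766, 113), (160, 1194, 1154, -755, 108), (161, 580, 434, 0, 137), (162, 577, 431, -1, 176), (163, 572, 426, 2, 174), (164, 572, 426, -2, 175), (165, 570, 423, -2, 184), (166, 567, 420, -1, 124), (167, 562, 415, 1, 128), (168, 478, 317, 105, 130), (169, 476, 314, 105, 132)]
t 2.75 tcp [465.3 325.2  97.9] yaw 18.68 tilt x,y [-0.0002 -0.0001] F [0.9 0.3 0.3] T [0.04 0.04 0.03] w 0.7 q [-0.78  0.61  0.21  1.79 -0.17  0.76 -0.16]
```

The fingertips are really at z≈0.117 (scene depth), about 30 mm higher than the reported TCP implies; horizontally the two agree. I'll open and go down about 28 mm more, going by the camera's heights.

```bash
python3 -m creep '[[0,0,0,0,0,0,0],[0,0,0,0,0,0,0],[0,0,0,0,0,0,0],[0,0,0,0,0,0,0],[0,0,0,0,0,0,0],[0,0,0,0,0,0,0]]'; python3 -m creep '[[0,0,1,0,0,0,0],[0,0,2,0,0,0,0],[0,0,2.6,0,0,0,0],[0,0,2.6,0,0,0,0]]'
python3 - <<'E'
from h import *
st()
p,d=cams.snapshot("scene");P=cloud("scene",d)*1000
q=P[140:195,200:260].reshape(-1,3);c=p[140:195,200:260].reshape(-1,3).astype(int)
s,r=st();e=(q/1000-s["tcp_pos"])@r
for sg in(-1,1):
    m=(abs(e[:,0])<.012)&(e[:,1]*sg>.015)&(e[:,1]*sg<.045)&(q[:,2]>65)
    print(sg,m.sum(),np.sort(q[m][:,2])[:8].round(),e[m].mean(0).round(3))
cv2.imwrite("pics/s3.png",cv2.resize(p[130:230,180:290,::-1],None,fx=5,fy=5))
E
```

```text
t: 3.35
tcp_pos: [0.4654, 0.3252, 0.098]
tcp_rot: [0.583, 0.812, -0.0, -0.0]
wrist_force: [0.5, 0.0, -0.2]
width: 0.0433
gripper_force: 0.0
t: 3.75
tcp_pos: [0.4644, 0.3246, 0.0703]
tcp_rot: [0.583, 0.812, -0.002, -0.0]
wrist_force: [0.5, -0.8, 0.2]
width: 0.0461
gripper_force: 0.0
t 3.75 tcp [464.4 324.6  70.3] yaw 18.68 tilt x,y [-0.0026 -0.0019] F [ 0.5 -0.8  0.2] T [-0.07  0.02  0.01] w 46.1 q [-0.77  0.65  0.2   1.81 -0.18  0.7  -0.15]
t 3.8 tcp [464.9 324.8  71. ] yaw 18.68 tilt x,y [-0.0015 -0.0012] F [0.4 0.3 0.7] T [-0.1   0.06 -0.03] w 46.7 q [-0.77  0.65  0.2   1.81 -0.18  0.7  -0.15]
-1 172 [ 91.  95.  96.  96.  98.  98.  99. 100.] [-0.003 -0.036 -0.057]
1 171 [92. 95. 95. 96. 97. 98. 98. 98.] [-0.003  0.026 -0.054]
```

View pics/s3.png

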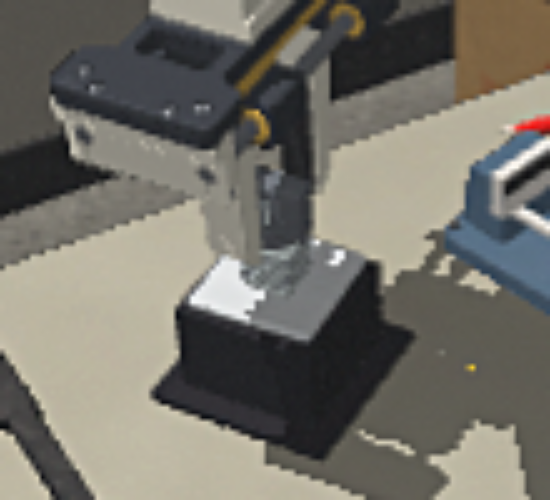

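The fingers (crop 235,210 and 310,150) now straddle the wing with tips at z≈0.090. Closing.

```bash
python3 -m creep '[[0,0,0.1,0,0,0,-1],[0,0,0.1,0,0,0,-1],[0,0,0.1,0,0,0,-1],[0,0,0.1,0,0,0,-1],[0,0,0.1,0,0,0,-1],[0,0,0.1,0,0,0,-1],[0,0,0.1,0,0,0,-1]]' 35;python3 -c "
from h import *
st()"
```

```text
t: 4.5
tcp_pos: [0.4663, 0.3255, 0.0713]
tcp_rot: [0.583, 0.812, 0.001, 0.001]
wrist_force: [1.7, 0.8, 0.1]
width: 0.0138
gripper_force: 34.9
t 4.5 tcp [466.3 325.5  71.3] yaw 18.67 tilt x,y [0.0019 0.0008] F [1.7 0.8 0.1] T [ 0.05 -0.43  0.05] w 13.8 q [-0.77  0.65  0.2   1.81 -0.18  0.7  -0.15]
```

```bash
python3 -m creep '[[0,0,-1,0,0,0,-1],[0,0,-3,0,0,0,-1],[0,0,-5,0,0,0,-1],[0,0,-8.5,0,0,0,-1],[0,0,-8.5,0,0,0,-1],[0,0,-8.5,0,0,0,-1]]';python3 -c "
from h import *
go(466,90,155,-5.1)"
```

```text
t: 5.1
tcp_pos: [0.4643, 0.3249, 0.1556]
tcp_rot: [0.583, 0.813, -0.001, -0.0]
wrist_force: [-0.2, -0.7, -3.6]
width: 0.0134
gripper_force: 34.9
t 5.1 tcp [464.3 324.9 155.6] yaw 18.7 tilt x,y [-0.0016 -0.0006] F [-0.2 -0.7 -3.6] T [-0.09  0.07 -0.01] w 13.4 q [-0.8   0.54  0.23  1.73 -0.15  0.89 -0.18]
shift [-22.3   -7.37   0.08] rot [-0.002  0.     0.415]
```

```bash
python3 -m creep '[[-2,-0.7,0,0,0,0.05,-1],[-5.5,-1.8,0,0,0,0.1,-1],[-9,-3,0,0,0,0.2,-1],[-12.5,-4.1,0,0,0,0.28,-1],[-16,-5.3,0,0,0,0.36,-1],[-19,-6.3,0,0,0,0.415,-1],[-21.5,-7.1,0,0,0,0.415,-1],[-22.3,-7.4,0,0,0,0.415,-1]]'; python3 -m creep '[[0,0,0,0,0,0,-1],[0,0,0,0,0,0,-1],[0,0,0,0,0,0,-1]]';python3 - <<'E'
from h import *
go(466,90,155,-5.1)
out=[]
for n,(u,v) in(("scene",(310,225)),("top",(322,216))):
    p,d=cams.snapshot(n);np.save(n+"4.npy",d);cv2.imwrite(n+"4.png",p[:,:,::-1]);out.append(cv2.resize(p[v-60:v+60,u-50:u+50,::-1],(400,480)))
cv2.imwrite("pics/s4.png",np.hstack(out))
E
```

```text
t: 5.9
tcp_pos: [0.4645, 0.0863, 0.1543]
tcp_rot: [0.74, 0.673, -0.003, -0.001]
wrist_force: [-0.7, 1.2, -4.6]
width: 0.0139
gripper_force: 34.9
t: 6.2
tcp_pos: [0.4663, 0.0923, 0.1554]
tcp_rot: [0.737, 0.676, -0.0, -0.001]
wrist_force: [-0.4, 0.1, -3.8]
width: 0.0134
gripper_force: 34.9
t 6.2 tcp [466.3  92.3 155.4] yaw -4.91 tilt x,y [-0.0012  0.0008] F [-0.4  0.1 -3.8] T [-0.06  0.07 -0.06] w 13.4 q [-0.5   0.42  0.36  1.97 -0.21  0.78 -0.1 ]
shift [-0.23 -0.01  0.04] rot [-0.001 -0.001  0.003]
```

View pics/s4.png

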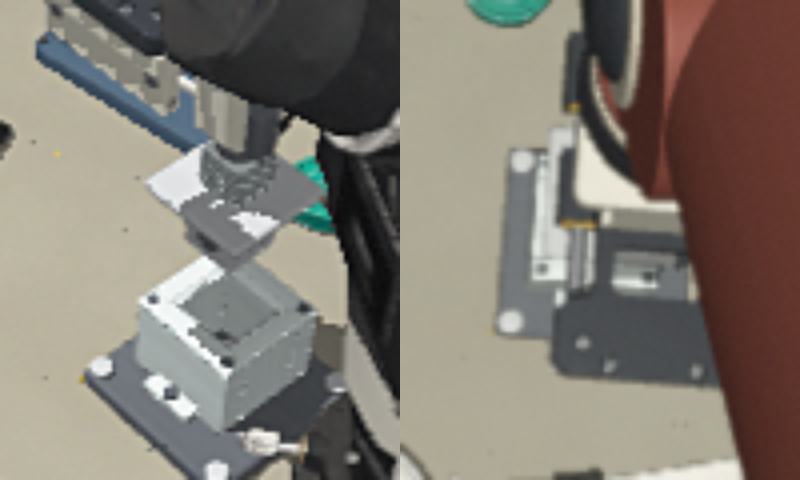

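The left half shows the gauge level over the bore: flange at crop (235,190), bore at (225,300). I'll measure both in the same scene depth picture so the calibration error cancels.

Run:
```python
from h import *
d=np.load("scene4.npy");P=cloud("scene",d)*1000;q=P[165:285,260:345]
s,r=st()
for n,lo,hi in(("flange top",138,147),("bushing",55,65)):
    m=(q[:,:,2]>lo)&(q[:,:,2]<hi)&(abs(q[:,:,0]-465)<50)&(abs(q[:,:,1]-90)<50)
    k,l,S,_=cv2.connectedComponentsWithStats(m.astype(np.uint8));i=1+S[1:,4].argmax();w=q[l==i]
    rr=cv2.minAreaRect(w[:,:2].astype(np.float32));print(n,len(w),w[:,2].mean().round(1),np.round(rr[0],1),np.round(rr[1],1),round(rr[2],1), "ext",np.percentile(w,[1,99],axis=0).round(0).tolist())
# barrel side points
m=(q[:,:,2]>95)&(q[:,:,2]<128)&(abs(q[:,:,0]-465)<40)&(abs(q[:,:,1]-90)<40);w=q[m];print("barrel",len(w),w[:,2].min().round(1),w[:,2].max().round(1))
b=w[(w[:,2]>108)];print(np.round(cv2.minAreaRect(b[:,:2].astype(np.float32)),1) if 0 else cv2.minAreaRect(b[:,:2].astype(np.float32)))
```

```text
t 6.3 tcp [466.4  91.8 155.7] yaw -4.93 tilt x,y [-0.0007  0.0004] F [-0.3  0.8 -4.2] T [-0.04  0.06 -0.01] w 13.5 q [-0.5   0.42  0.36  1.97 -0.21  0.78 -0.1 ]
flange top 546 141.9 [464.5  94.2] [60.8 60.9] 84.3 ext [[434.0, 63.0, 139.0], [492.0, 125.0, 146.0]]
bushing 548 59.2 [465.6  91.6] [64.1 62.8] 85.1 ext [[434.0, 59.0, 55.0], [496.0, 123.0, 62.0]]
barrel 87 98.7 118.4
((457.733154296875, 86.89228057861328), (19.875871658325195, 39.779266357421875), 43.3004264831543)
```

```bash
python3 -m creep '[[-0.2,0.1,0.5,0,0,0,-1],[-0.2,0.1,2,0,0,0,-1],[-0.2,0.1,3.2,0,0,0,-1],[-0.2,0.1,3.2,0,0,0,-1],[-0.2,0.1,3.2,0,0,0,-1],[-0.2,0.1,3.2,0,0,0,-1]]';python3 - <<'E'
from h import *
p,d=cams.snapshot("scene");P=cloud("scene",d)*1000;q=P[165:285,260:345]
s,r=st()
for n,lo,hi in(("flange top",106,115),("bushing",55,65)):
    m=(q[:,:,2]>lo)&(q[:,:,2]<hi)&(abs(q[:,:,0]-465)<50)&(abs(q[:,:,1]-90)<50)
    k,l,S,_=cv2.connectedComponentsWithStats(m.astype(np.uint8));i=1+S[1:,4].argmax();w=q[l==i]
    rr=cv2.minAreaRect(w[:,:2].astype(np.float32));print(n,len(w),w[:,2].mean().round(1),np.round(rr[0],1),np.round(rr[1],1),round(rr[2],1))
E
```

```text
t: 6.9
tcp_pos: [0.4681, 0.0883, 0.1245]
tcp_rot: [0.738, 0.675, 0.001, 0.0]
wrist_force: [0.0, 0.2, -3.2]
width: 0.0139
gripper_force: 34.9
t 6.95 tcp [468.1  88.3 124.5] yaw -5.09 tilt x,y [0.0015 0.0003] F [ 0.   0.4 -3.8] T [-0.14  0.12  0.04] w 13.4 q [-0.47  0.47  0.34  2.01 -0.24  0.7  -0.07]
flange top 529 110.8 [466.4  89.9] [60.7 60.4] 84.9
bushing 431 59.3 [466.1  91.1] [63.  63.7] 83.8
```

```bash
python3 -m creep '[[0.1,0,0.3,0,0,0,-1],[0.1,0,0.7,0,0,0,-1],[0.1,0,1.1,0,0,0,-1],[0.1,0,1.4,0,0,0,-1],[0.1,0,1.6,0,0,0,-1],[0.1,0,1.8,0,0,0,-1]]';python3 -c "
from h import *
st()"
```

```text
t: 7.55
tcp_pos: [0.4676, 0.0891, 0.1057]
tcp_rot: [0.738, 0.675, -0.0, -0.0]
wrist_force: [0.6, 0.4, -4.7]
width: 0.0136
gripper_force: 34.9
t 7.55 tcp [467.6  89.1 105.7] yaw -5.1 tilt x,y [-0.0002 -0.0001] F [ 0.6  0.4 -4.7] T [-0.11  0.04  0.02] w 13.6 q [-0.46  0.49  0.33  2.03 -0.25  0.66 -0.06]
```

```bash
python3 -m creep '[[0,0,0.3,0,0,0,-1],[0,0,0.6,0,0,0,-1],[0,0,0.9,0,0,0,-1],[0,0,1.2,0,0,0,-1],[0,0,1.2,0,0,0,-1]]';python3 -c "
from h import *
st()"
```

```text
t: 8.05
tcp_pos: [0.4672, 0.0891, 0.0935]
tcp_rot: [0.738, 0.675, -0.0, -0.0]
wrist_force: [-0.7, 0.2, -3.7]
width: 0.0136
gripper_force: 34.9
t 8.05 tcp [467.2  89.1  93.5] yaw -5.1 tilt x,y [-0.001  -0.0003] F [-0.7  0.2 -3.7] T [-0.08  0.1   0.06] w 13.6 q [-0.45  0.51  0.32  2.04 -0.26  0.62 -0.05]
```

```bash
python3 -m creep '[[0,0,0.3,0,0,0,-1],[0,0,0.6,0,0,0,-1],[0,0,0.8,0,0,0,-1],[0,0,1.0,0,0,0,-1],[0,0,1.0,0,0,0,-1]]';python3 -c "
from h import *
st()"
```

```text
t: 8.55
tcp_pos: [0.4674, 0.0891, 0.0837]
tcp_rot: [0.738, 0.675, -0.0, -0.0]
wrist_force: [-0.9, -0.0, -4.0]
width: 0.014
gripper_force: 34.9
t 8.55 tcp [467.4  89.1  83.7] yaw -5.1 tilt x,y [-0.0006 -0.0002] F [-0.9 -0.  -4. ] T [-0.07  0.08  0.01] w 14.0 q [-0.45  0.53  0.31  2.05 -0.27  0.6  -0.04]
```

Free of contact so far. The flange should be about 4–5 mm above the bushing, so I'll creep down until the force changes.

```bash
python3 -m creep '[[0,0,0.1,0,0,0,-1],[0,0,0.2,0,0,0,-1],[0,0,0.3,0,0,0,-1],[0,0,0.35,0,0,0,-1],[0,0,0.4,0,0,0,-1],[0,0,0.4,0,0,0,-1]]';python3 -c "
from h import *
st()"
```

```text
t: 9.15
tcp_pos: [0.4675, 0.0892, 0.0799]
tcp_rot: [0.738, 0.675, -0.0, -0.0]
wrist_force: [1.0, -0.4, -4.3]
width: 0.0137
gripper_force: 34.9
t 9.15 tcp [467.5  89.2  79.9] yaw -5.1 tilt x,y [-0.0002 -0.    ] F [ 1.  -0.4 -4.3] T [0.   0.02 0.  ] w 13.7 q [-0.44  0.54  0.3   2.05 -0.28  0.59 -0.04]
```

```bash
python3 -m creep '[[0,0,0.05,0,0,0,-1],[0,0,0.1,0,0,0,-1],[0,0,0.15,0,0,0,-1],[0,0,0.15,0,0,0,-1]]';python3 -c "
from h import *
st()"
```

```text
t: 9.55
tcp_pos: [0.4678, 0.0892, 0.079]
tcp_rot: [0.738, 0.675, 0.0, 0.0]
wrist_force: [-1.4, 0.0, 3.6]
width: 0.0138
gripper_force: 34.9
t 9.55 tcp [467.8  89.2  79. ] yaw -5.1 tilt x,y [0.0005 0.0004] F [-1.4  0.   3.6] T [-0.12  0.47 -0.  ] w 13.8 q [-0.44  0.54  0.3   2.05 -0.28  0.59 -0.04]
```

Seated: vertical force went from -4 to +3.6 N at TCP z 0.079, as predicted. Now I'll open the lock.

```bash
python3 -m creep '[[0,0,0,0,0,0,-1],[0,0,0,0,0,0,-1],[0,0,0,0,0,-0.1,-1],[0,0,0,0,0,-0.22,-1],[0,0,0,0,0,-0.34,-1],[0,0,0,0,0,-0.46,-1],[0,0,0,0,0,-0.58,-1],[0,0,0,0,0,-0.7,-1]]';python3 -c "
from h import *
st()"
```

```text
t: 10.35
tcp_pos: [0.4683, 0.0892, 0.079]
tcp_rot: [0.46, 0.888, 0.001, 0.001]
wrist_force: [-1.2, 0.4, 3.9]
width: 0.014
gripper_force: 34.9
t 10.35 tcp [468.3  89.2  79. ] yaw 35.24 tilt x,y [0.0017 0.0004] F [-1.2  0.4  3.9] T [-0.09  0.36 -0.05] w 14.0 q [-0.3   0.52  0.09  2.05 -0.09  0.57  0.47]
```

```bash
python3 -m creep '[[0,0,0,0,0,-0.1,-1],[0,0,0,0,0,-0.2,-1],[0,0,0,0,0,-0.3,-1],[0,0,0,0,0,-0.4,-1],[0,0,0,0,0,-0.48,-1],[0,0,0,0,0,-0.48,-1]]';python3 - <<'E'
from h import *
st()
p,d=cams.snapshot("scene");cv2.imwrite("pics/s5.png",cv2.resize(p[150:300,240:360,::-1],None,fx=4,fy=4))
P=cloud("scene",d)*1000;q=P[165:285,260:345]
m=(q[:,:,2]>62)&(q[:,:,2]<70)&(abs(q[:,:,0]-465)<50)&(abs(q[:,:,1]-90)<50)
w=q[m];print(cv2.minAreaRect(w[:,:2].astype(np.float32)),w[:,2].mean())
E
```

```text
t: 10.95
tcp_pos: [0.4686, 0.0895, 0.079]
tcp_rot: [0.238, 0.971, 0.001, 0.001]
wrist_force: [-1.0, 0.2, 5.5]
width: 0.0138
gripper_force: 34.9
t 10.95 tcp [468.6  89.5  79. ] yaw 62.49 tilt x,y [0.0022 0.0011] F [-1.   0.2  5.5] T [0.02 0.18 0.04] w 13.8 q [-0.2   0.52 -0.05  2.05  0.04  0.57  0.81]
((466.4381103515625, 90.21002960205078), (61.07398986816406, 61.48099899291992), 84.68736267089844) 65.47185940019529
```

View pics/s5.png

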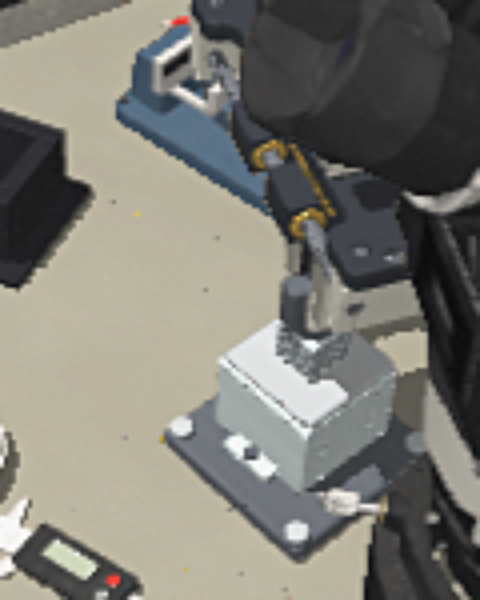

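The picture shows the flange flush on the bushing (crop 300,370), still at -5.3°, and the wing turned about 67°: the lock is open. After a short dwell I'll turn it closed.

```bash
python3 -m creep '[[0,0,0,0,0,0,-1],[0,0,0,0,0,0,-1],[0,0,0,0,0,0,-1],[0,0,0,0,0,0.1,-1],[0,0,0,0,0,0.22,-1],[0,0,0,0,0,0.34,-1],[0,0,0,0,0,0.46,-1],[0,0,0,0,0,0.58,-1]]';python3 -m creep '[[0,0,0,0,0,0.12,-1],[0,0,0,0,0,0.24,-1],[0,0,0,0,0,0.36,-1],[0,0,0,0,0,0.48,-1],[0,0,0,0,0,0.56,-1],[0,0,0,0,0,0.61,-1],[0,0,0,0,0,0.61,-1]]';python3 - <<'E'
from h import *
st()
p,d=cams.snapshot("scene")
P=cloud("scene",d)*1000;q=P[165:285,260:345]
m=(q[:,:,2]>62)&(q[:,:,2]<70)&(abs(q[:,:,0]-465)<50)&(abs(q[:,:,1]-90)<50)
w=q[m];print(cv2.minAreaRect(w[:,:2].astype(np.float32)),w[:,2].mean())
E
```

```text
t: 11.8
tcp_pos: [0.4683, 0.0893, 0.079]
tcp_rot: [0.508, 0.861, 0.0, 0.001]
wrist_force: [-0.3, -0.6, 5.0]
width: 0.0134
gripper_force: 34.8
t: 12.5
tcp_pos: [0.4678, 0.0892, 0.079]
tcp_rot: [0.742, 0.671, 0.0, 0.0]
wrist_force: [-1.2, 0.4, 6.7]
width: 0.0137
gripper_force: 34.9
t 12.5 tcp [467.8  89.2  79. ] yaw -5.77 tilt x,y [ 0.0007 -0.0003] F [-1.2  0.4  6.7] T [-0.04  0.42  0.01] w 13.7 q [-0.44  0.54  0.31  2.05 -0.28  0.59 -0.04]
((466.4246826171875, 90.36454772949219), (60.75485610961914, 61.30756759643555), 83.4576416015625) 65.52466389290153
```

```bash
python3 -m creep '[[0,0,0,0,0,0.04,-1],[0,0,0,0,0,0.07,-1],[0,0,0,0,0,0.07,-1],[0,0,0,0,0,0.07,-1]]';python3 -c "
from h import *
st()"; python3 -m creep '[[0,0,-0.1,0,0,0,-1],[0,0,-0.2,0,0,0,-1],[0,0,-0.3,0,0,0,-1],[0,0,-0.4,0,0,0,-1],[0,0,-0.5,0,0,0,-1]]';python3 -c "
from h import *
st()"
```

```text
t: 12.95
tcp_pos: [0.4679, 0.0893, 0.079]
tcp_rot: [0.764, 0.645, 0.0, 0.0]
wrist_force: [-1.4, 0.1, 5.9]
width: 0.0138
gripper_force: 34.9
t 12.95 tcp [467.9  89.3  79. ] yaw -9.72 tilt x,y [0.0008 0.0001] F [-1.4  0.1  5.9] T [-0.03  0.49  0.16] w 13.8 q [-0.46  0.54  0.32  2.06 -0.3   0.59 -0.09]
t: 13.45
tcp_pos: [0.4674, 0.089, 0.0832]
tcp_rot: [0.764, 0.645, -0.0, -0.0]
wrist_force: [1.0, 0.1, -5.2]
width: 0.0139
gripper_force: 34.9
t 13.45 tcp [467.4  89.   83.2] yaw -9.7 tilt x,y [-0.0007 -0.0005] F [ 1.   0.1 -5.2] T [-0.08 -0.12 -0.04] w 13.9 q [-0.46  0.53  0.33  2.05 -0.3   0.6  -0.1 ]
```

Stop felt (0.16 Nm) and the drag is only about 1 N. Drawing out.

```bash
python3 -m creep '[[0,0,-0.3,0,0,0,-1],[0,0,-0.6,0,0,0,-1],[0,0,-0.9,0,0,0,-1],[0,0,-1.2,0,0,0,-1],[0,0,-1.5,0,0,0,-1]]'; python3 -m creep '[[0,0,-0.4,0,0,0,-1],[0,0,-1,0,0,0,-1],[0,0,-1.8,0,0,0,-1],[0,0,-3,0,0,0,-1],[0,0,-4.5,0,0,0,-1],[0,0,-6.0,0,0,0,-1],[0,0,-6,0,0,0,-1]]';python3 - <<'E'
from h import *
go(465,325,159,18.7)
p,d=cams.snapshot("scene");cv2.imwrite("pics/s6.png",cv2.resize(p[150:300,240:360,::-1],None,fx=4,fy=4))
E
```

```text
t: 13.95
tcp_pos: [0.4674, 0.0892, 0.0988]
tcp_rot: [0.764, 0.645, -0.0, -0.0]
wrist_force: [0.3, -0.3, -4.5]
width: 0.0134
gripper_force: 34.9
t: 14.65
tcp_pos: [0.4693, 0.0893, 0.1606]
tcp_rot: [0.764, 0.645, 0.002, 0.001]
wrist_force: [0.8, -0.1, -3.9]
width: 0.0135
gripper_force: 34.9
t 14.65 tcp [469.3  89.3 160.6] yaw -9.69 tilt x,y [0.005  0.0012] F [ 0.8 -0.1 -3.9] T [-0.13 -0.    0.05] w 13.5 q [-0.52  0.42  0.4   1.97 -0.22  0.79 -0.17]
shift [23.16 -4.39  0.19] rot [ 0.005 -0.001 -0.495]
```

View pics/s6.png

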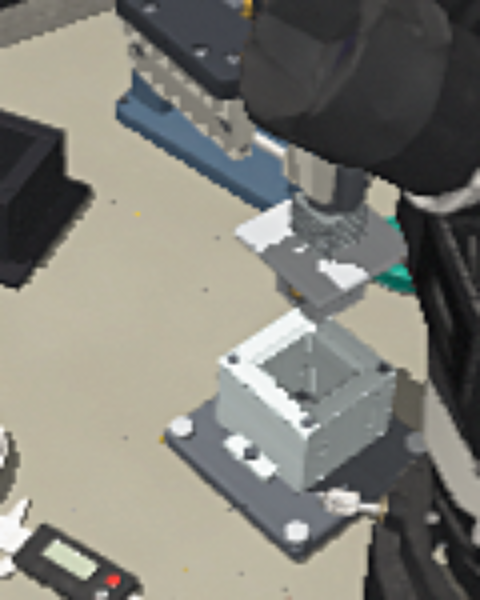

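The gauge is out and level at crop (320,250), with the brass plunger showing at (295,293). Carrying it to the rest.

```bash
python3 -m creep '[[2,-0.4,0,0,0,-0.05,-1],[5.5,-1,0,0,0,-0.12,-1],[9,-1.7,0,0,0,-0.2,-1],[12.5,-2.4,0,0,0,-0.29,-1],[16,-3,0,0,0,-0.38,-1],[19.5,-3.7,0,0,0,-0.46,-1],[22,-4.2,0,0,0,-0.495,-1],[23.1,-4.4,0,0,0,-0.495,-1]]'; python3 -m creep '[[0,0,0,0,0,0,-1],[0,0,0,0,0,0,-1],[0,0,0,0,0,0,-1],[0,0,0,0,0,0,-1]]';python3 - <<'E'
from h import *
go(465.5,325,100,18.7)
p,d=cams.snapshot("scene");P=cloud("scene",d)*1000;q=P[120:240,190:290]
for n,lo,hi in(("flange top",138,154),("rest top",46,57)):
    m=(q[:,:,2]>lo)&(q[:,:,2]<hi)&(abs(q[:,:,0]-465)<50)&(abs(q[:,:,1]-325)<50)
    k,l,S,_=cv2.connectedComponentsWithStats(m.astype(np.uint8));i=1+S[1:,4].argmax();w=q[l==i]
    rr=cv2.minAreaRect(w[:,:2].astype(np.float32));print(n,len(w),w[:,2].mean().round(1),np.round(rr[0],1),np.round(rr[1],1),round(rr[2],1))
E
```

```text
t: 15.5
tcp_pos: [0.4606, 0.3288, 0.157]
tcp_rot: [0.58, 0.814, -0.0, -0.002]
wrist_force: [0.9, 0.6, -4.4]
width: 0.014
gripper_force: 34.9
t: 15.9
tcp_pos: [0.4635, 0.3224, 0.1585]
tcp_rot: [0.584, 0.812, -0.0, 0.0]
wrist_force: [0.1, -1.2, -4.4]
width: 0.014
gripper_force: 34.9
t 15.9 tcp [463.5 322.4 158.5] yaw 18.51 tilt x,y [-0.0001 -0.0011] F [ 0.1 -1.2 -4.4] T [-0.02 -0.   -0.05] w 14.0 q [-0.8   0.53  0.24  1.73 -0.15  0.9  -0.18]
shift [0.19 0.28 5.85] rot [-0.     0.001 -0.003]
flange top 424 145.3 [460.7 323.6] [61.1 61. ] 20.4
rest top 482 51.2 [464.8 327.1] [70.8 69.9] 18.3
```

```bash
python3 -m creep '[[0.2,0.45,0.5,0,0,0,-1],[0.2,0.45,2,0,0,0,-1],[0.2,0.45,3,0,0,0,-1],[0.2,0.45,3,0,0,0,-1],[0.2,0.45,3,0,0,0,-1],[0.2,0.45,3,0,0,0,-1]]';python3 - <<'E'
from h import *
st()
p,d=cams.snapshot("scene");P=cloud("scene",d)*1000;q=P[120:240,190:290]
for n,lo,hi in(("flange top",109,121),("rest top",46,57)):
    m=(q[:,:,2]>lo)&(q[:,:,2]<hi)&(abs(q[:,:,0]-465)<50)&(abs(q[:,:,1]-325)<50)
    k,l,S,_=cv2.connectedComponentsWithStats(m.astype(np.uint8));i=1+S[1:,4].argmax();w=q[l==i]
    rr=cv2.minAreaRect(w[:,:2].astype(np.float32));print(n,len(w),w[:,2].mean().round(1),np.round(rr[0],1),np.round(rr[1],1),round(rr[2],1))
E
```

```text
t: 16.55
tcp_pos: [0.4672, 0.3278, 0.129]
tcp_rot: [0.583, 0.812, 0.001, 0.0]
wrist_force: [0.4, 0.3, -4.3]
width: 0.0135
gripper_force: 34.9
t 16.55 tcp [467.2 327.8 129. ] yaw 18.67 tilt x,y [0.001  0.0006] F [ 0.4  0.3 -4.3] T [-0.02  0.01 -0.01] w 13.5 q [-0.79  0.57  0.23  1.75 -0.17  0.84 -0.17]
flange top 388 115.3 [464.9 328.8] [60.8 60.1] 18.4
rest top 394 51.3 [464.7 326.9] [70.4 69.1] 18.9
```

```bash
python3 -m creep '[[-0.15,0,0.5,0,0,0,-1],[-0.15,0,1.2,0,0,0,-1],[-0.15,0,2,0,0,0,-1],[-0.15,0,2.8,0,0,0,-1],[-0.15,0,3.6,0,0,0,-1],[-0.15,0,4.4,0,0,0,-1],[-0.15,0,5,0,0,0,-1],[-0.15,0,5.3,0,0,0,-1]]'; python3 -m creep '[[0,0,0.1,0,0,0,-1],[0,0,0.25,0,0,0,-1],[0,0,0.4,0,0,0,-1],[0,0,0.5,0,0,0,-1],[0,0,0.5,0,0,0,-1]]';python3 -c "
from h import *
st()"
```

```text
t: 17.4
tcp_pos: [0.4668, 0.326, 0.0745]
tcp_rot: [0.583, 0.813, -0.001, -0.0]
wrist_force: [-0.8, 0.1, -3.8]
width: 0.0138
gripper_force: 34.9
t: 17.9
tcp_pos: [0.4675, 0.3264, 0.0712]
tcp_rot: [0.583, 0.812, 0.0, 0.0]
wrist_force: [-1.5, -0.2, 1.2]
width: 0.0138
gripper_force: 34.9
t 17.9 tcp [467.5 326.4  71.2] yaw 18.67 tilt x,y [0.0007 0.0007] F [-1.5 -0.2  1.2] T [-0.26  0.29 -0.01] w 13.8 q [-0.78  0.65  0.2   1.8  -0.19  0.71 -0.14]
```

Seated (vertical force now +1.2 N). Release and go up.

```bash
python3 -m creep '[[0,0,0,0,0,0,-0.3],[0,0,0,0,0,0,-0.3],[0,0,0,0,0,0,-0.3],[0,0,0,0,0,0,0],[0,0,0,0,0,0,0],[0,0,0,0,0,0,0]]'; python3 -m creep '[[0,0,-1,0,0,0,0],[0,0,-3,0,0,0,0],[0,0,-6,0,0,0,0],[0,0,-10,0,0,0,0],[0,0,-14,0,0,0,0],[0,0,-14,0,0,0,0],[0,0,-14,0,0,0,0]]';python3 - <<'E'
from h import *
st()
p,d=cams.snapshot("scene");P=cloud("scene",d)*1000;q=P[120:240,190:290]
for n,lo,hi in(("flange top",54,63),("knob",107,118),("rest all",4,63)):
    m=(q[:,:,2]>lo)&(q[:,:,2]<hi)&(abs(q[:,:,0]-465)<55)&(abs(q[:,:,1]-325)<55)
    k,l,S,_=cv2.connectedComponentsWithStats(m.astype(np.uint8));i=1+S[1:,4].argmax();w=q[l==i]
    rr=cv2.minAreaRect(w[:,:2].astype(np.float32));print(n,len(w),w[:,2].mean().round(1),np.round(rr[0],1),np.round(rr[1],1),round(rr[2],1))
cv2.imwrite("pics/s7.png",cv2.resize(p[120:240,180:300,::-1],None,fx=5,fy=5))
E
```

```text
t: 18.5
tcp_pos: [0.4672, 0.3262, 0.0704]
tcp_rot: [0.583, 0.812, -0.0, -0.0]
wrist_force: [0.1, 0.2, 0.1]
width: 0.0461
gripper_force: 0.0
t: 19.2
tcp_pos: [0.4675, 0.3264, 0.2119]
tcp_rot: [0.583, 0.812, 0.001, 0.0]
wrist_force: [-0.0, -0.1, -0.8]
width: 0.0465
gripper_force: 0.0
t 19.2 tcp [467.5 326.4 211.9] yaw 18.68 tilt x,y [0.002  0.0017] F [-0.  -0.1 -0.8] T [-0.01  0.05  0.01] w 46.5 q [-0.81  0.48  0.25  1.65 -0.14  1.03 -0.19]
flange top 366 57.7 [465.3 327.4] [62.  60.9] 20.5
knob 97 112.1 [465.4 327.8] [16.7 34.3] 21.5
rest all 1375 34.0 [464.2 326.5] [90.1 90.4] 18.2
```

View pics/s7.png

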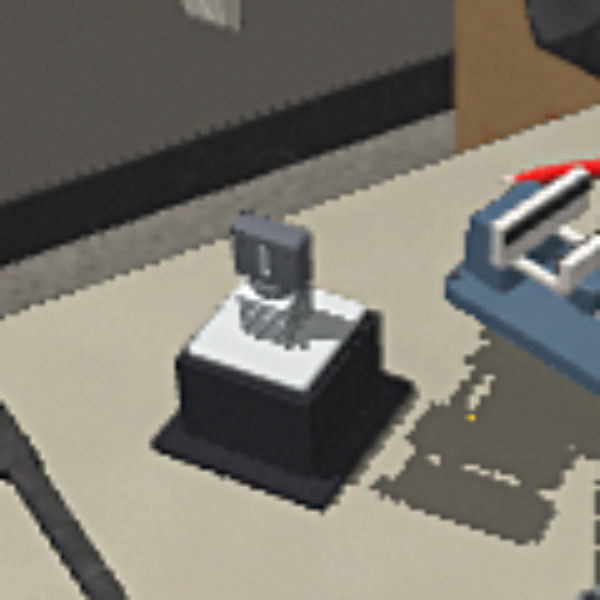

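The gauge hangs upright at crop (270,290), flange flat on the rest, wing square to the flange (locked), with the gripper clear above. Handing in.

```bash
python3 -c "
from h import *
print(order.sign_off())"
```

```text
the job is handed in; nothing more can be done
None
```

I gauged the bore and hung the gauge back in its rest, upright, flange down and locked, with the robot clear, and handed the job in at about 19 s; the hand-in gave no verdict, and I never measured the plunger spread itself, only saw a plunger showing when the gauge came out.

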